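Shingle a bird-table roof bed

ROBOT

A 6-joint arm with a two-finger parallel gripper is mounted at the origin on the work surface. World frame = base frame: x ahead of the robot, y to its left, z up, the work surface at z = 0. Lengths are in m, angles in degrees, forces in N, time in s.
With the tool pointing down it reaches from about 0.35 to 0.925 m from the base axis. Payload 6.4 kg.
Tool frame: the origin (TCP) lies between the finger pads; the fingertips stand 19 mm ahead of it and the grasp point (between the pads) is the TCP (tip_reach is the distance from the TCP to the fingertips, in m); z points along the fingers, y is the line along which they close (so a half turn about z gives the same grasp; the last joint's range is limited). The gripper opens to 94 mm and grips with 3 to 60 N. Pads are 16 mm wide; open, the fingers measure 119 mm over their backs; the gripper's body (75 mm by 177 mm) begins 78 mm behind the grasp point.
Start: joints at [57.691, 14.043, 89.255, -0, 76.702, -9.975], TCP at [0.247, 0.601, 0.224] pointing down, gripper open.
Joint ranges: [-179.41, 179.41], [-58.25, 129.5], [7.25, 145.43], [-54.29, 234.29], [11.92, 165.04], [-157.13, 157.13]. Speed limits (degrees/s): [147.25, 147.25, 180, 180, 180, 180].

INTERFACE

Orientations are given as a 3x3 rotation matrix whose columns are the frame's x, y, z axes.
In Python, from rig import * gives the robot as it stands. The module is installed in compiled form; this text tells all that it offers.
- The arm moves only by the tool servo_tool, never from a script. Its argument "increments" is a list of rows, each a list of 3 entries, a list of its own where there are three numbers: the shift along the tool's x, y, z in units of 150 mm (1.0 is 150 mm), then the turn, a rotation vector about the tool's x, y, z in units of 45 degrees (1.0 is 45 degrees), then the gripper's target within -1 to 1 (shut at 1, half-way at 0, fully open at -1). A call has 1 to 10 rows; each row is the pose to reach, as a shift and turn from the pose commanded when the call began, along the tool's axes at that moment; what a row does not reach only later rows make up. A row lasts 1/10 s, in which the tool goes at most 50 mm and 8.59 degrees, less where a joint would pass 70% of its speed; a pose out of reach is approached as far as the arm can. A call with a number of a shift or a turn outside -1 to 1 is refused whole. A call with a gripper value outside its range is refused whole. The fingers move at their own pace and stop on an object; "newtons" is the grip in N (left out, the last holds). Time passes only in rows, so rows that repeat a pose let the fingers close. It gives the time, the measured TCP pose, the force, the opening and the grip force at its end, in the units of the state.
- observe(): the state, without advancing time (a new reading comes with each control period).
- read_camera(name): name is "side" or "top" or "wrist"; returns (picture, depth): 384x512x3 uint8, red, green, blue; 384x512 float32, m along the optical axis (not along the pixel's ray), 0 where there is no reading.
- camera_info(name): a dict with "fx", "fy", "cx", "cy" (pixels), "T" (4x4, takes a point from camera to world coordinates). Camera axes: x right, y up, looking along -z (the intrinsics and any distortion apply to the point x, -y, -z); pixel columns grow to the right and rows downward; lengths in m; the calibration is good to about 2 mm. A picture is of the moment at which its call begins: read the wrist's pose just before it. camera_info takes no time and is no camera call; for the wrist camera it gives the pose at the moment of the call.
- hand_in(): hands the job in; it is judged then, once.
Trained networks look in the newest picture that a camera, given by its name, has taken for a name from the list of things; names that differ only in an ending like _2 or _b are one class to them, and where a whole thing is asked for, a point or a joint stands for the part that bears it (a point fixed in the world has none). Each returns a list of dicts, best first, with "p" (0 to 1); they miss things now and then, are a little off and sometimes report something else, mostly with a low value. They report only what shows in the picture. A call takes as long as a camera call. They do not tell look-alikes from the thing itself.
- look_for(camera, query): "location" ([x, y, z] in m, in world coordinates, good to about 4 mm: the middle of the surface that is visible of it).
- tip_of(camera, query): "location" ([x, y, z] in m, in world coordinates, good to about 4 mm: a listed point, or the origin of a listed thing).
The state is a dict: "t": time; "joint_positions": joint angles; "qd": joint speeds; "tau": joint torques, N m; "position": TCP position; "eef_rot": TCP orientation; "wrist_force": force on the tool from outside, world axes, zero at the start; "torque": the same for the moment, N m; "opening": opening from 0.0 (shut) to 1.0 (fully open); "grip_force": force on a finger pad.
Only numpy, scipy, OpenCV 4.12 (cv2) and the standard library are available. Lean on these libraries where they do the work, as an engineer would, in place of code of your own. Each camera call takes 0.05 s, during which the arm holds its last target. There are 200 camera calls.

TASK

Carry on the shingling of the little roof bed in the tray: lay the square-tailed shingle overlapping the pinned one with its nib dropped home into the first free gap between the slats, then lay the round-tailed shingle overlapping the square one in the same way, nib home in the next gap. Each shingle points the same way as the pinned one, in line with it, its tail resting on the shingle before; let go of both and leave the mallet and the two gouges where they are.

Things in the scene. Friction and masses are not known exactly. Their poses are not given: they have to be found in the camera images.
- tray: Fixed grey tray, 330 mm (its x) by 150 mm (y), rim 16 mm high, 6 mm floor; origin: centre of its underside, z up. In it a fixed slatted bed along x, centred on y = 0, 44 mm wide (narrower than the shingles: fingers can straddle it), slat tops 31 mm above the bench. Its three gaps, 60 mm apart, are 14 mm long in x and 12 mm deep. The bed lies up to 12 mm off its nominal x place.
- pinned_end (a point): Fixed on the tray at x = -30 mm, slat-top height: nominal gap holding the pinned shingle. That is a fixed dark 120 x 56 x 8 mm rectangle, head to the tray's +x, tail raised on a lath: it slopes 0.134 rad, head low, its centre about 52 mm to -x of the gap.
- gap1 (a point): Fixed on the tray at x = 30 mm, slat-top height: nominal middle of the first free gap. The true gap is up to 12 mm further to +x or -x, differently each time and not reported (all gaps shift alike): feel for it with the nib, which drops 8 mm. A shingle is home when its underside meets the gap's -x slat edge, about 45 mm headward of its centre.
- gap2 (a point): Fixed on the tray at x = 90 mm, slat-top height: nominal middle of the next gap, off by the same unknown shift as the first. A shingle laid home slopes 0.134 rad, parallel to the one before and 60 mm further to the tray's +x.
- square: Loose square-tailed shingle: a rectangle. Dark wood, 120 mm (x) by 56 mm (y) by 8 mm thick, about 60 g. Origin: centre of the underside; +x to the head end, z up. Below the head a nib: 8 mm deep, x = 48 to 56 mm, 30 mm wide in y. Lies level, underside 20 mm above the bench, on a fixed rest block 66 x 36 mm (narrower than it).
- scallop: Loose round-tailed shingle: like the square one but its tail end (-x) is a half circle of 28 mm radius. Dark wood, 120 mm (x) by 56 mm (y) by 8 mm thick, about 60 g. Origin: centre of the underside; +x to the head end, z up. Below the head a nib: 8 mm deep, x = 48 to 56 mm, 30 mm wide in y. Lies level, underside 20 mm above the bench, on a fixed rest block 66 x 36 mm (narrower than it).
- square_nib (a point): Centre of the lower face of the square-tailed shingle's nib: x = 52 mm, y = 0, z = -8 mm in the shingle's frame
- scallop_nib (a point): Centre of the lower face of the round-tailed shingle's nib: x = 52 mm, y = 0, z = -8 mm in the shingle's frame
- mallet: Bystander: round wooden carver's mallet standing on its head, 92 mm across, 255 mm tall. Loose; leave it alone.
- gouge: Bystander: gouge lying on the bench between tray and shingles, 235 mm long along its x, 22 mm high; origin at the ferrule. Loose; leave it alone.
- gouge2: Bystander: gouge lying on the bench, 235 mm long along its x, 22 mm high; origin at the ferrule. Loose; leave it alone.
Not all that is in view belongs to the job. What is shaped like the square but blue or red is not meant. What is shaped like the scallop but turquoise is not meant.

How it is judged:
By the outcome, as a careful person would: the job done as asked, in the order asked, and still so for the second after the job is handed in, with the robot touching nothing.
It also fails if it takes over 58 s, if anything falls off the work surface, if the arm or the gripper's body presses on something with over 40 N, if the wrist force passes 120 N, or if a joint passes its speed limit or range.

## Working session

There is one attempt and no reset: what is moved stays moved. The work goes in short steps, Python scripts to look and compute and a tool call to move; the robot and the scene stay as the last step left them, time stands still between calls to the robot, and variables do not carry over. Pictures are saved under pics/ and viewed, at most 10 in all, crops included, and the job is handed in when it is done.

Besides the shell and the picture viewer there is one more tool, called after "Request:" as name(argument=value, ...), one argument or row to a line, values as JSON. servo_tool: Moves the arm, as the interface text tells. Its arguments: {"type":"object","properties":{"increments":{"type":"array","items":{"type":"array"}},"newtons":{"type":"number"}},"required":["increments"]}

```bash
mkdir -p pics; python3 - <<'E'
from rig import *
import cv2,numpy as np
ims=[]
for c in ["top","side"]:
    im,d=read_camera(c); cv2.imwrite(f"pics/{c}0.png",im[:,:,::-1]); np.save(f"pics/{c}0.npy",d)
    for q in ["square","scallop","tray","gap1","mallet","gouge"]:
        for f in (look_for,tip_of):
            print(c,q,f.__name__,[(np.round(r["location"],3).tolist(),round(r["p"],2)) for r in f(c,q)][:4])
o=observe();print(o["t"],o["position"],o["eef_rot"])
print(camera_info("top"),camera_info("wrist"))
E
```

```text
top square call [([0.305, -0.227, 0.011], 0.84), ([0.475, -0.195, 0.025], 0.82), ([0.211, -0.363, 0.011], 0.61)]
top square call [([0.476, -0.196, 0.018], 0.76), ([0.211, -0.365, 0.0], 0.71), ([0.302, -0.227, 0.004], 0.61)]
top scallop call [([0.332, 0.12, 0.013], 0.74), ([0.634, -0.236, 0.027], 0.56), ([0.471, -0.198, 0.03], 0.24)]
top scallop call [([0.638, -0.239, 0.02], 0.94)]
top tray call [([0.519, 0.217, 0.008], 0.85)]
top tray call [([0.539, 0.199, 0.001], 0.78)]
top gap1 call [([0.524, 0.217, 0.005], 0.88), ([0.477, -0.197, 0.029], 0.19)]
top gap1 call [([0.537, 0.229, 0.028], 0.74), ([0.521, 0.289, 0.032], 0.7)]
top mallet call [([0.41, -0.416, 0.138], 0.77)]
top mallet call [([0.416, -0.429, 0.001], 0.8)]
top gouge call [([0.528, -0.405, 0.021], 0.68), ([0.486, -0.062, 0.02], 0.58)]
top gouge call [([0.554, -0.421, 0.005], 0.9), ([0.512, -0.062, -0.0], 0.85)]
side square call [([0.206, -0.37, 0.011], 0.98), ([0.472, -0.206, 0.027], 0.92), ([0.308, -0.234, 0.016], 0.88)]
side square call [([0.306, -0.226, 0.006], 0.96), ([0.475, -0.2, 0.023], 0.83), ([0.209, -0.364, 0.005],
[... 1037 characters left out ...]
[-9.99964588e-01,  8.37528498e-03, -8.22743081e-04,
        -5.83982330e-02],
       [ 8.73299759e-04,  2.00507033e-01,  9.79691874e-01,
         9.01072282e-01],
       [ 0.00000000e+00,  0.00000000e+00,  0.00000000e+00,
         1.00000000e+00]])} {'fx': 343.08621644123303, 'fy': 343.08621644123303, 'cx': 255.31259623860555, 'cy': 191.2981215289758, 'T': array([[ 3.80268956e-01, -8.96540777e-01, -2.27178688e-01,
         1.82498549e-01],
       [ 9.24875929e-01,  3.68669836e-01,  9.32044402e-02,
         6.28710167e-01],
       [ 1.92348564e-04, -2.45554856e-01,  9.69382678e-01,
         3.85336085e-01],
       [ 0.00000000e+00,  0.00000000e+00,  0.00000000e+00,
         1.00000000e+00]])}
```

View pics/top0.png

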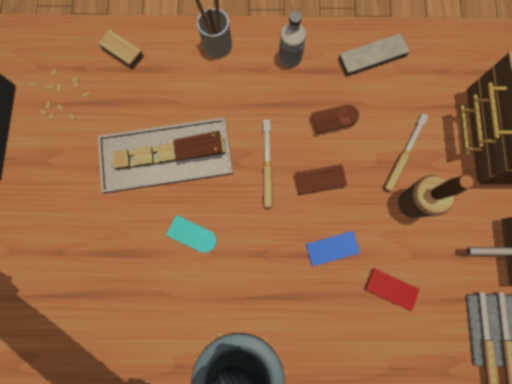

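View pics/side0.png

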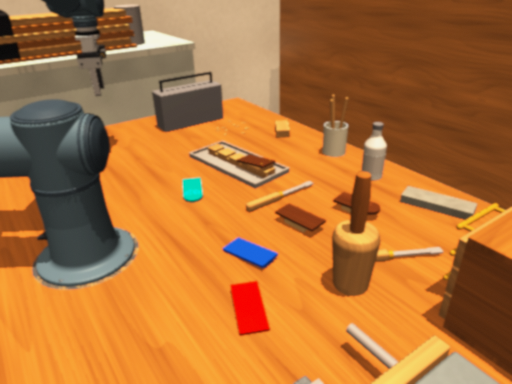

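```bash
cat > h.py <<'E'
import numpy as np,cv2
from rig import *
def cloud(d,ci):
    v,u=np.mgrid[0:d.shape[0],0:d.shape[1]]
    p=np.stack([(u-ci["cx"])/ci["fx"]*d,-(v-ci["cy"])/ci["fy"]*d,-d],-1)
    return p@ci["T"][:3,:3].T+ci["T"][:3,3]
def rect(xy):
    (c,s,a)=cv2.minAreaRect((xy*1000).astype(np.float32))
    if s[0]<s[1]: s=s[::-1]; a+=90
    return np.round(c,1),np.round(s,1),round((a+90)%180-90,2)
def plan(P,R):  # target pose -> shift(units), turn(units) from current commanded
    from scipy.spatial.transform import Rotation as Ro
    o=observe(); R0=np.array(o["eef_rot"]);
    s=R0.T@(np.array(P)-o["position"])/0.15
    r=Ro.from_matrix(R0.T@R).as_rotvec(degrees=True)/45
    return s.round(3),r.round(3)
E
python3 - <<'E'
from h import *
im=cv2.imread("pics/top0.png"); d=np.load("pics/top0.npy"); P=cloud(d,camera_info("top"))
hsv=cv2.cvtColor(im,cv2.COLOR_BGR2HSV)
for n,(u,v) in dict(square=(320,180),scal=(325,122),pin=(198,146)).items():
    print(n,im[v,u],hsv[v,u],P[v,u].round(3))
m=((hsv[...,2]<125)&(P[...,2]>0.018)&(P[...,2]<0.08)).astype(np.uint8)
k,l,s,c=cv2.connectedComponentsWithStats(m)
for i in range(1,k):
    if 200<s[i,4]<3000:
        q=P[l==i]; print(c[i].round(),s[i,4],rect(q[:,:2]),np.median(q,0).round(4))
m=(P[...,2]>0.012)&(P[...,2]<0.08); m[:, :90]=0;m[:,240:]=0;m[:110]=0;m[200:]=0
print("tray",rect(P[m][:,:2]))
for q in ["square_nib","scallop_nib","gap2","gap1","pinned_end"]:
    print(q,[(np.round(r["location"],3).tolist(),round(r["p"],2)) for r in tip_of("top",q)][:4])
print(P[m][:,2].max(),[camera_info("top")["T"][2,3]])
E
```

```text
square [ 39  60 105] [ 10 160 105] [ 0.472 -0.195  0.025]
scal [34 53 94] [ 10 163  94] [ 0.624 -0.211  0.027]
pin [36 54 96] [  9 159  96] [0.551 0.108 0.044]
[217.  45.] 417 (array([834.5,  72.5]), array([79.2, 37.2]), -81.17) [0.8239 0.0677 0.05  ]
[290.  55.] 312 (array([ 804.1, -121.9]), array([63.8, 29.8]), 83.71) [ 0.7952 -0.1198  0.0504]
[  4. 105.] 546 (array([634.1, 614.9]), array([200.7,   7.6]), 0.26) [0.6693 0.6149 0.0319]
[480. 142.] 1287 (array([ 585.1, -584.8]), array([268.2,  95.3]), 16.35) [ 0.5444 -0.5902  0.047 ]
[483. 121.] 210 (array([ 615.1, -591.1]), array([102.5,   6.7]), 0.22) [ 0.6138 -0.5905  0.068 ]
[334. 118.] 895 (array([ 636. , -239.2]), array([118.6,  55.6]), -76.36) [ 0.6353 -0.235   0.0276]
[197. 146.] 1046 (array([548.7, 131.2]), array([171.1,  55.7]), -80.8) [0.5502 0.1102 0.0445]
[320. 179.] 1032 (array([ 474.2, -196.4]), array([118.9,  54.8]), -79.42) [ 0.4733 -0.1957  0.0274]
[407. 205.] 239 (array([ 408.3, -400.7]), array([75.4, 27.4]), 20.75) [ 0.4029 -0.3932  0.0516]
[507. 232.] 286 (array([ 343.4, -634.7]), array([73.8,  8.2]), -3.69) [ 0.3472 -0.635   0.0389]
[500. 263.] 221 (array([ 282.7, -597.8]), array([132.8,  58. ]), 55.06) [ 0.2775 -0.6341  0.0348]
[241. 361.] 731 (array([41.3,  0.9]), array([152.8,  75.8]), -89.5) [ 0.0608 -0.0115  0.0426]
tray (array([538.6, 199.9]), array([330.7, 152.3]), -80.81)
square_nib [([0.231, -0.316, -0.0], 0.87), ([0.32, -0.275, -0.003], 0.77), ([0.463, -0.146, 0.014], 0.7), ([0.415, -0.429, -0.001], 0.39)]
scallop_nib [([0.355, 0.166, -0.001], 0.9), ([0.622, -0.188, 0.01], 0.78)]
gap2 [([0.537, 0.229, 0.028], 0.74), ([0.521, 0.289, 0.032], 0.7)]
gap1 [([0.537, 0.229, 0.028], 0.74), ([0.521, 0.289, 0.032], 0.7)]
pinned_end [([0.544, 0.168, 0.032], 0.58)]
0.055917031492962344 [np.float64(0.9010722819614605)]
```

Request:
servo_tool(
  increments=[
    [[-1, -0.6, 0], [0, 0, 1], -1],
    [[-1, -0.6, 0], [0, 0, 1], -1],
    [[-1, -0.6, 0], [0, 0, 1], -1],
    [[-1, -0.6, 0], [0, 0, 1], -1],
    [[-1, -0.6, 0], [0, 0, 1], -1],
    [[-1, -0.6, 0], [0, 0, 1], -1],
  ],
)

```text
t: 2.15
position: [0.3523, 0.4602, 0.2247]
eef_rot: [[-0.38, 0.925, 0.0], [0.925, 0.38, 0.0], [0.0, 0.0, -1.0]]
wrist_force: [0.3, -0.4, 0.3]
opening: 1.001
grip_force: 0.0
```

Request:
servo_tool(
  increments=[
    [[-1, 0.5, 0.5], [0, 0, 0.3], -1],
    [[-1, 0.5, 0.5], [0, 0, 0.3], -1],
    [[-1, 0.5, 0.5], [0, 0, 0.3], -1],
    [[-1, 0.5, 0.5], [0, 0, 0.3], -1],
  ],
)

```text
t: 2.55
position: [0.4799, 0.3494, 0.1481]
eef_rot: [[-0.158, 0.987, -0.001], [0.987, 0.158, -0.001], [-0.001, -0.001, -1.0]]
wrist_force: [-0.5, 0.1, -0.8]
opening: 1.001
grip_force: 0.0
```

Request:
servo_tool(
  increments=[
    [[-1, 0, 0], [0, 0, 0], -1],
    [[-1, 0, 0], [0, 0, 0], -1],
    [[-1, 0, 0], [0, 0, 0], -1],
    [[-1, 0, 0], [0, 0, 0], -1],
    [[-1, 0, 0], [0, 0, 0], -1],
  ],
)

```text
t: 3.05
position: [0.5028, 0.2026, 0.1497]
eef_rot: [[-0.157, 0.988, 0.0], [0.988, 0.157, 0.0], [0.0, 0.0, -1.0]]
wrist_force: [-0.8, -0.7, -1.1]
opening: 1.002
grip_force: 0.0
```

```bash
python3 - <<'E'
from h import *
ci=camera_info("wrist"); im,d=read_camera("wrist"); im=im[:,:,::-1].copy()
P=cloud(d,ci)
a=np.radians(99.2); X=np.array([np.cos(a),np.sin(a)]);Y=np.array([-np.sin(a),np.cos(a)])
q=P[...,:2]-[.5386,.1999]; tx=q@X*1000; ty=q@Y*1000; z=P[...,2]*1000
hsv=cv2.cvtColor(im,cv2.COLOR_BGR2HSV)
m=(z>12)&(z<80)&(abs(tx)<180)&(abs(ty)<90)&(d>0)
print("tray",rect(P[m][:,:2]), "tray in nominal frame tx,ty range",np.percentile(tx[m],[.2,99.8]),np.percentile(ty[m],[.2,99.8]))
b=(z>26)&(abs(ty)<40)&(abs(tx)<170)&(d>0)
dark=b&(hsv[...,2]<125)
mm=dark&(tx<60); print("pinned",rect(P[mm][:,:2]),"tx",np.percentile(tx[mm],[.3,99.7]),"ty",np.percentile(ty[mm],[1,99]))
mb=b&(tx>10);print("bed ty",np.percentile(ty[mb],[1,99]), "tx max",tx[mb].max())
for x0 in range(-60,150,2):
    s=(abs(tx-x0)<1)&(abs(ty)<14)&(d>0)
    if s.sum(): print(x0,np.median(z[s]).round(1),int(np.median(hsv[...,2][s])),end=" | ")
cv2.imwrite("pics/w1.png",im)
E
```

```text
tray (array([540.8, 196.9]), array([325.8, 150.8]), -80.64) tray in nominal frame tx,ty range [-164.30378733  159.15397196] [-76.17819034  73.68567415]
pinned (array([546.5, 157.3]), array([169.8,  69.2]), -75.98) tx [-0.35957451 42.4186527 ] ty [-24.11582247  38.76546946]
bed ty [-24.5612492  38.5610243] tx max 127.1205988728309
-60 41.7 157 | -58 41.5 155 | -56 41.2 156 | -54 40.8 157 | -52 40.7 158 | -50 40.3 158 | -48 40.1 158 | -46 39.8 157 | -44 39.6 158 | -42 39.1 158 | -40 38.9 158 | -38 38.8 159 | -36 38.5 159 | -34 38.2 160 | -32 38.0 159 | -30 34.0 146 | -28 31.8 206 | -26 31.6 215 | -24 31.8 215 | -22 31.6 215 | -20 31.7 215 | -18 31.7 215 | -16 31.8 215 | -14 31.6 215 | -12 31.6 215 | -10 31.5 215 | -8 31.9 215 | -6 31.8 215 | -4 31.4 214 | -2 31.6 214 | 0 32.1 214 | 2 151.4 90 | 4 149.2 60 | 6 152.3 59 | 8 158.3 57 | 10 160.9 58 | 12 156.8 62 | 14 143.4 69 | 16 169.5 60 | 18 7.4 155 | 20 7.4 154 | 22 7.3 153 | 24 18.7 162 | 26 254.0 94 | 28 254.9 95 | 30 245.7 84 | 32 246.4 86 | 34 246.3 90 | 36 244.4 81 | 38 243.0 77 | 40 32.6 176 | 42 31.6 193 | 44 31.9 200 | 46 31.4 191 | 48 31.8 182 | 50 31.6 182 | 52 31.8 202 | 54 31.5 182 | 56 31.9 178 | 58 31.7 177 | 60 31.7 177 | 62 31.6 177 | 64 31.9 177 | 66 31.6 178 | 68 31.6 182 | 70 31.6 197 | 72 31.5 206 | 74 31.1 187 | 76 7.4 162 | 78 7.1 181 | 80 7.4 208 | 82 7.2 213 | 84 7.8 212 | 86 7.1 213 | 88 18.9 195 | 90 31.9 201 | 92 31.7 214 | 94 31.8 214 | 96 31.6 214 | 98 31.6 215 | 100 31.7 215 | 102 31.5 215 | 104 31.6 215 | 106 31.8 215 | 108 32.0 215 | 110 31.7 215 | 112 31.7 215 | 114 31.8 215 | 116 31.7 215 | 118 31.5 214 | 120 31.7 215 | 122 31.7 215 | 124 31.7 215 | 126 31.6 214 | 128 30.3 212 | 132 6.7 210 | 134 6.7 213 | 136 6.7 213 | 138 6.6 213 | 140 6.8 213 | 142 6.5 213 | 144 6.4 213 | 146 6.8 212 | 148 6.8 211 |
```

View pics/w1.png

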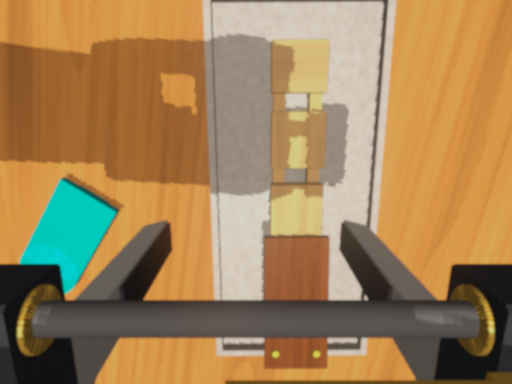

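```bash
cat >> h.py <<'E'
def wrist_t(name=None):
    ci=camera_info("wrist"); im,d=read_camera("wrist"); im=im[:,:,::-1].copy()
    if name: cv2.imwrite(name,im)
    return im,d,cloud(d,ci),cv2.cvtColor(im,cv2.COLOR_BGR2HSV)
E
python3 - <<'E'
from h import *
im,d,P,hsv=wrist_t()
# pinned head part: rows 236-290, cols 255-340 ; bed: rows 40-230
m=np.zeros(d.shape,bool); m[238:285,250:342]=1; m&=(P[...,2]>.034)&(P[...,2]<.06)
r=[]
for v in range(240,283,3):
    q=P[v][m[v]]; r.append(np.r_[q[0][:2],q[-1][:2]]*1000)
r=np.array(r); mid=(r[:,:2]+r[:,2:])/2; print(mid[[0,-1]].round(1),np.linalg.norm(r[:,:2]-r[:,2:],axis=1).round(1))
b=np.zeros(d.shape,bool); b[40:90,250:345]=1; b&=(P[...,2]>.027)&(P[...,2]<.04)
r2=np.array([[*P[v][b[v]][0][:2],*P[v][b[v]][-1][:2]] for v in range(44,88,3)])*1000
mid2=(r2[:,:2]+r2[:,2:])/2; print(mid2[[0,-1]].round(1))
M=np.r_[mid,mid2]; p=np.polyfit(M[:,1],M[:,0],1); print(p, np.degrees(np.arctan2(1,p[0])))
for y in (158.,168,228,288): print(y,np.polyval(p,y).round(1))
E
```

```text
[[544.9 169.3]
 [551.  132.8]] [55.4 55.5 55.5 55.5 55.9 54.7 54.7 54.7 54.7 54.8 55.2 55.1 54.9 55.3
 55.5]
[[519.3 323.6]
 [524.1 293.4]]
[-1.64289191e-01  5.72622376e+02] 99.32973359750582
158.0 546.7
168 545.0
228 535.2
288 525.3
```

Request:
servo_tool(
  increments=[
    [[-1, -0.3, -0.2], [0, 0, -0.03], -1],
    [[-1, -0.3, -0.2], [0, 0, -0.03], -1],
    [[-1, -0.3, -0.2], [0, 0, -0.03], -1],
  ],
)

```text
t: 3.45
position: [0.4827, 0.0578, 0.178]
eef_rot: [[-0.187, 0.982, 0.0], [0.982, 0.187, 0.0], [0.0, 0.0, -1.0]]
wrist_force: [0.3, 0.1, -0.2]
opening: 1.001
grip_force: 0.0
```

Request:
servo_tool(
  increments=[
    [[-1, -0.2, 0], [0, 0, 0], -1],
    [[-1, -0.2, 0], [0, 0, 0], -1],
    [[-1, -0.2, 0], [0, 0, 0], -1],
  ],
)

```text
t: 3.75
position: [0.4814, -0.093, 0.1782]
eef_rot: [[-0.186, 0.983, 0.001], [0.983, 0.186, -0.0], [-0.0, 0.001, -1.0]]
wrist_force: [0.5, 0.4, -0.4]
opening: 0.999
grip_force: 0.0
```

Request:
servo_tool(
  increments=[
    [[-1, -0.05, 0], [0, 0, 0], -1],
    [[-1, -0.05, 0], [0, 0, 0], -1],
    [[-1, -0.05, 0], [0, 0, 0], -1],
    [[-1, -0.05, 0], [0, 0, 0], -1],
    [[-1, -0.05, 0], [0, 0, 0], -1],
  ],
)

```text
t: 4.25
position: [0.5016, -0.2409, 0.1773]
eef_rot: [[-0.183, 0.983, -0.0], [0.983, 0.183, 0.001], [0.001, -0.0, -1.0]]
wrist_force: [-0.0, 0.7, 0.1]
opening: 1.0
grip_force: 0.0
```

```bash
python3 - <<'E'
from h import *
im,d,P,hsv=wrist_t("pics/w2.png")
m=((P[...,2]>.024)&(P[...,2]<.034)&(d>0)&(hsv[...,0]<20)).astype(np.uint8)
k,l,s,c=cv2.connectedComponentsWithStats(m)
for i in range(1,k):
    if s[i,4]>1500: q=P[l==i]; print(c[i].round(),s[i],rect(q[:,:2]),np.median(q,0).round(4))
E
```

```text
[235. 128.] [ 202   61   66  136 8500] (array([ 476.4, -196.9]), array([119.3,  56. ]), -79.55) [ 0.4759 -0.1929  0.0287]
[398. 196.] [ 366  143   65  122 6373] (array([ 638.2, -238.6]), array([118.3,  56.6]), -76.09) [ 0.6375 -0.2273  0.0287]
```

View pics/w2.png

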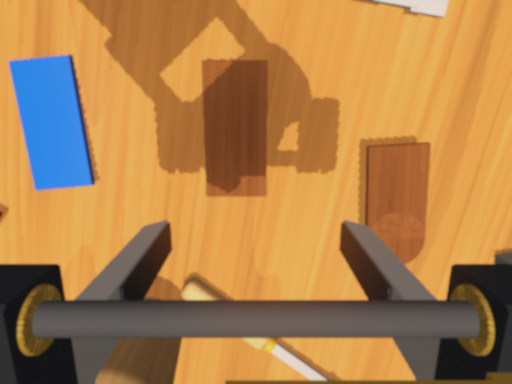

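Request:
servo_tool(
  increments=[
    [[0.486, -0.111, 0.3], [0, 0, 0], -1],
    [[0.486, -0.111, 0.6], [0, 0, 0], -1],
    [[0.486, -0.111, 0.85], [0, 0, 0], -1],
    [[0.486, -0.111, 0.85], [0, 0, 0], -1],
    [[0.486, -0.111, 0.85], [0, 0, 0], -1],
  ],
)

```text
t: 4.8
position: [0.4708, -0.1709, 0.0495]
eef_rot: [[-0.185, 0.983, -0.002], [0.983, 0.185, 0.002], [0.002, -0.002, -1.0]]
wrist_force: [1.0, 0.0, 0.9]
opening: 1.0
grip_force: 0.0
```

```bash
python3 - <<'E'
from h import *
a=np.radians(100.45);c,s=np.cos(a),np.sin(a);R=np.array([[c,s,0],[s,-c,0],[0,0,-1.]])
print(plan([.4719,-.1723,.024],R),observe()["position"])
E
```

```text
(array([-0.011,  0.006,  0.17 ]), array([-0.003, -0.003,  0.005])) [ 0.47082994 -0.17091303  0.0495298 ]
```

Request:
servo_tool(
  increments=[
    [[-0.01, 0.006, 0.17], [0, 0, 0], -1],
    [[-0.01, 0.006, 0.17], [0, 0, 0], -1],
    [[-0.01, 0.006, 0.17], [0, 0, 0], 1],
    [[-0.01, 0.006, 0.17], [0, 0, 0], 1],
    [[-0.01, 0.006, 0.17], [0, 0, 0], 1],
    [[-0.01, 0.006, 0.17], [0, 0, 0], 1],
    [[-0.01, 0.006, 0.17], [0, 0, 0], 1],
  ],
  newtons=25,
)

```text
t: 5.5
position: [0.4727, -0.1743, 0.0251]
eef_rot: [[-0.183, 0.983, 0.0], [0.983, 0.183, -0.0], [-0.0, 0.0, -1.0]]
wrist_force: [-0.6, -0.7, 0.7]
opening: 0.613
grip_force: 0.4
```

```bash
python3 - <<'E'
from h import *
o=observe();print(o["position"],o["opening"],o["grip_force"],o["wrist_force"]); print(o["eef_rot"])
E
```

```text
[ 0.47265498 -0.17431409  0.02512537] 0.6134573599054216 0.37510670721530914 [-0.5611694  -0.6512168   0.68101173]
[[-1.82539701e-01  9.83198445e-01  2.72820220e-04]
 [ 9.83198406e-01  1.82539790e-01 -3.45778106e-04]
 [-3.89769042e-04  2.05118173e-04 -9.99999903e-01]]
```

Request:
servo_tool(
  increments=[
    [[0, 0, 0], [0, 0, 0], 1],
    [[0, 0, 0], [0, 0, 0], 1],
    [[0, 0, 0], [0, 0, 0], 1],
    [[0, 0, -0.15], [0, 0, 0], 1],
    [[0, 0, -0.4], [0, 0, 0], 1],
    [[0, 0, -0.7], [0, 0, 0], 1],
    [[0, 0, -0.7], [0, 0, 0], 1],
  ],
)

```text
t: 6.2
position: [0.4762, -0.1763, 0.1357]
eef_rot: [[-0.183, 0.983, 0.01], [0.983, 0.183, -0.006], [-0.008, 0.009, -1.0]]
wrist_force: [-0.0, -0.3, -0.2]
opening: 0.591
grip_force: 24.9
```

```bash
python3 - <<'E'
from h import *
o=observe();print(o["position"],o["opening"],o["grip_force"],o["wrist_force"])
im,d,P,hsv=wrist_t("pics/w3.png")
R=np.array(o["eef_rot"]); Q=(P-o["position"])@R*1000   # tool frame, z down
m=(abs(Q[...,0]-10)<90)&(abs(Q[...,1])<40)&(abs(Q[...,2]+4)<15)&(d>0)&(hsv[...,0]<20)&(hsv[...,1]>100)
q=Q[m]; print(m.sum(),"x max",np.percentile(q[:,0],[0.5,50,99.5]),"y",np.percentile(q[q[:,0]>15][:,1],[1,99]))
A=np.c_[q[:,:2],np.ones(len(q))];print("plane",np.linalg.lstsq(A,q[:,2],rcond=None)[0])
# edges
for lo in (20,26):
    s=q[(q[:,0]>lo)&(q[:,0]<lo+5)]; print(np.percentile(s[:,1],[1,99]))
E
```

```text
[ 0.47618004 -0.17628188  0.13567925] 0.5912343643186606 24.94678795337677 [-0.04935434 -0.34720634 -0.18984414]
18641 x max [-74.79227671  -1.34467801  37.05846137] y [-25.37225461  28.98687661]
plane [-1.46232043e-03 -1.11759679e-04 -3.68536408e+00]
[-25.28608103  28.9894537 ]
[-25.62473561  29.13850951]
```

View pics/w3.png

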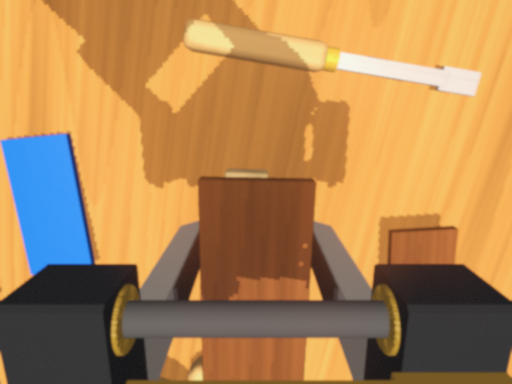

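Request:
servo_tool(
  increments=[
    [[0.2, 0.08, 0], [0, 0, 0], 1],
    [[0.5, 0.2, 0], [0, 0, 0], 1],
    [[0.8, 0.32, 0], [0, 0, 0], 1],
    [[1, 0.4, 0], [0, 0, 0], 1],
  ],
)

```text
t: 6.65
position: [0.5029, -0.0129, 0.1274]
eef_rot: [[-0.184, 0.983, -0.003], [0.983, 0.184, 0.001], [0.002, -0.003, -1.0]]
wrist_force: [-0.1, -0.4, -0.8]
opening: 0.595
grip_force: 24.9
```

Request:
servo_tool(
  increments=[
    [[0.3, 0.12, 0], [0, 0, 0.02], 1],
    [[0.6, 0.24, 0.05], [0, 0, 0.02], 1],
    [[0.8, 0.32, 0.1], [0, 0, 0.02], 1],
    [[1, 0.4, 0.1], [0, 0, 0.02], 1],
    [[1, 0.4, 0.1], [0, 0, 0.02], 1],
  ],
)

```text
t: 7.15
position: [0.5344, 0.1455, 0.1121]
eef_rot: [[-0.171, 0.985, -0.004], [0.985, 0.171, 0.0], [0.001, -0.004, -1.0]]
wrist_force: [0.7, -0.6, -0.9]
opening: 0.594
grip_force: 24.9
```

```bash
cat >> h.py <<'E'
def Rt(adeg,tilt=0.134):
    a=np.radians(adeg); X=np.array([np.cos(a),np.sin(a),0]); Y=np.array([np.sin(a),-np.cos(a),0])
    x=np.cos(tilt)*X+np.array([0,0,-np.sin(tilt)]); z=np.cross(x,Y); return np.c_[x,Y,z]
E
python3 - <<'E'
from h import *
o=observe();print(o["position"],o["opening"],o["wrist_force"],o["joint_positions"])
print(plan([.5391,.1933,.0384+.025],Rt(99.33)))
E
```

```text
[0.53441576 0.14554772 0.1121471 ] 0.5942696100795052 [ 0.69232814 -0.55642239 -0.92904308] [ 3.48544283e+00  8.91435776e+00  1.07825792e+02  4.62982517e-02
  6.34704904e+01 -6.38844285e+00]
(array([0.308, 0.086, 0.325]), array([-0.004, -0.172,  0.012]))
```

Request:
servo_tool(
  increments=[
    [[0.31, 0.086, 0], [-0.004, -0.17, 0.01], 1],
    [[0.31, 0.086, 0.1], [-0.004, -0.17, 0.01], 1],
    [[0.31, 0.086, 0.25], [-0.004, -0.17, 0.01], 1],
    [[0.31, 0.086, 0.325], [-0.004, -0.17, 0.01], 1],
    [[0.31, 0.086, 0.325], [-0.004, -0.17, 0.01], 1],
    [[0.31, 0.086, 0.325], [-0.004, -0.17, 0.01], 1],
  ],
)

```text
t: 7.75
position: [0.5407, 0.1898, 0.0657]
eef_rot: [[-0.156, 0.987, 0.024], [0.979, 0.158, -0.131], [-0.133, 0.003, -0.991]]
wrist_force: [0.7, -1.0, -0.3]
opening: 0.594
grip_force: 24.9
```

```bash
python3 - <<'E'
from h import *
o=observe();print(o["position"],o["opening"],o["wrist_force"]);print(np.round(o["eef_rot"],3))
print(plan([.5391,.1933,.0384],Rt(99.33)))
im,d,P,hsv=wrist_t("pics/w4.png")
X=np.array([np.cos(np.radians(99.33)),np.sin(np.radians(99.33))])
q=P[...,:2]-[.5386,.1999]; tx=q@X*1000; ty=q@np.array([-X[1],X[0]])*1000; z=P[...,2]*1000
for x0 in range(16,100,2):
    s=(abs(tx-x0)<1)&(abs(ty-1)<10)&(d>0)
    if s.sum(): print(x0,np.median(z[s]).round(1),end=" | ")
m=(abs(tx-70)<16)&(z>27)&(z<36)&(abs(ty)<35);print("bed ty",np.percentile(ty[m],[2,98]))
R=np.array(o["eef_rot"]); Q=(P-o["position"])@R*1000
m=(Q[...,0]>5)&(Q[...,0]<60)&(abs(Q[...,1])<40)&(abs(Q[...,2]+4)<6)&(d>0)&(hsv[...,0]<20)
print("head tool x",np.percentile(Q[m][:,0],99.5),"ty",np.percentile(ty[m],[1,99]),np.percentile(Q[m][:,1],[1,99]),"tx",np.percentile(tx[m],99.5))
E
```

```text
[0.54070993 0.18977    0.06570156] 0.5935191402779559 [ 0.65624194 -0.97691899 -0.2502218 ]
[[-0.156  0.987  0.024]
 [ 0.979  0.158 -0.131]
 [-0.133  0.003 -0.991]]
(array([ 0.049, -0.007,  0.177]), array([ 0.003, -0.001, -0.005]))
16 65.3 | 18 65.0 | 20 64.9 | 22 167.0 | 24 157.8 | 26 158.1 | 28 158.0 | 30 155.6 | 32 31.7 | 34 31.8 | 36 31.8 | 38 31.6 | 40 31.8 | 42 31.6 | 44 31.8 | 46 31.8 | 48 31.6 | 50 31.7 | 52 31.5 | 54 31.7 | 56 31.6 | 58 31.7 | 60 31.6 | 62 31.5 | 64 31.7 | 66 31.7 | 68 31.7 | 70 31.7 | 72 31.6 | 74 30.3 | 76 6.8 | 78 6.9 | 80 6.8 | 82 6.8 | 84 6.8 | 86 6.7 | 88 7.6 | 90 31.9 | 92 31.6 | 94 31.9 | 96 31.6 | 98 31.7 | bed ty [-22.31099407  19.72394494]
head tool x 37.17330565796121 ty [-36.27523535  33.48083316] [-33.94351846  35.79408997] tx 26.829196154681146
```

View pics/w4.png

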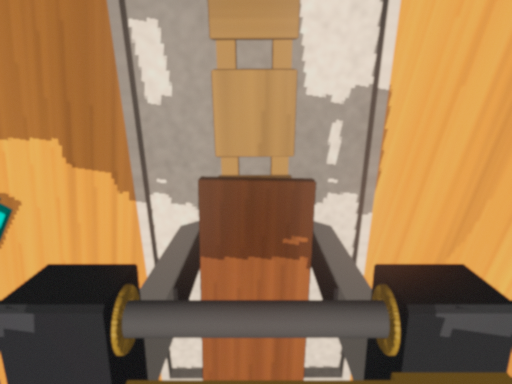

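```bash
cat >> h.py <<'E'
from scipy.spatial.transform import Rotation as Ro
def avg(n=8):
    p=[];r=[];f=[]
    for i in range(n):
        read_camera("wrist"); o=observe(); p.append(o["position"]); r.append(o["eef_rot"]); f.append(o["wrist_force"])
    return np.mean(p,0),Ro.from_matrix(r).mean().as_matrix(),np.mean(f,0),np.std(p,0)
def plan2(P,R,n=8):
    p,R0,f,s=avg(n); print("pos",p.round(4),"std",s.round(4),"F",f.round(2))
    return (R0.T@(np.array(P)-p)/.15).round(3),(Ro.from_matrix(R0.T@R).as_rotvec(degrees=True)/45).round(3)
E
python3 - <<'E'
from h import *
print(plan2([.5391,.1933,.0384],Rt(99.33)))
E
```

```text
pos [0.5413 0.1905 0.0667] std [0.0003 0.0002 0.0003] F [ 0.11 -0.06 -0.75]
(array([ 0.046, -0.013,  0.184]), array([ 0.006, -0.001, -0.005]))
```

Request:
servo_tool(
  increments=[
    [[0.035, -0.013, 0.05], [0.006, 0, -0.005], 1],
    [[0.035, -0.013, 0.105], [0.006, 0, -0.005], 1],
    [[0.035, -0.013, 0.105], [0.006, 0, -0.005], 1],
    [[0.035, -0.013, 0.105], [0.006, 0, -0.005], 1],
  ],
)

```text
t: 8.6
position: [0.5379, 0.1934, 0.0489]
eef_rot: [[-0.162, 0.987, 0.019], [0.978, 0.163, -0.132], [-0.133, -0.003, -0.991]]
wrist_force: [-0.3, -0.5, -0.4]
opening: 0.592
grip_force: 24.9
```

```bash
python3 - <<'E'
from h import *
print(plan2([.5391,.1933,.0384],Rt(99.33),5))
E
```

```text
pos [0.5385 0.1935 0.0497] std [0.0001 0.     0.0002] F [ 0.29  0.43 -0.85]
(array([0.008, 0.004, 0.075]), array([-0.002, -0.001,  0.001]))
```

Well placed. Lower in steps.

Request:
servo_tool(
  increments=[
    [[0.003, 0.004, 0.02], [0, 0, 0], 1],
    [[0.005, 0.004, 0.04], [0, 0, 0], 1],
    [[0.007, 0.004, 0.055], [0, 0, 0], 1],
    [[0.007, 0.004, 0.055], [0, 0, 0], 1],
  ],
)

```text
t: 9.25
position: [0.5388, 0.1934, 0.0409]
eef_rot: [[-0.162, 0.987, 0.02], [0.978, 0.163, -0.132], [-0.133, -0.002, -0.991]]
wrist_force: [-0.3, -1.3, -0.1]
opening: 0.593
grip_force: 24.9
```

Request:
servo_tool(
  increments=[
    [[0.001, 0, 0.01], [0, 0, 0], 1],
    [[0.003, 0, 0.02], [0, 0, 0], 1],
    [[0.003, 0, 0.02], [0, 0, 0], 1],
  ],
)

```text
t: 9.55
position: [0.5391, 0.1935, 0.0401]
eef_rot: [[-0.162, 0.987, 0.019], [0.978, 0.163, -0.133], [-0.134, -0.003, -0.991]]
wrist_force: [-6.9, -3.0, 12.4]
opening: 0.596
grip_force: 24.9
```

```bash
python3 - <<'E'
from h import *
print(plan2([.5391,.1933,.0384],Rt(99.33),4),observe()["torque"])
E
```

```text
pos [0.5391 0.1935 0.0402] std [0. 0. 0.] F [-6.26 -1.62 12.37]
(array([ 0.001, -0.   ,  0.012]), array([-0.003,  0.001,  0.001])) [-0.50223762  1.16551278 -0.14450253]
```

Request:
servo_tool(
  increments=[
    [[0, 0, -0.003], [0, 0, 0], 1],
    [[0, 0, -0.003], [0, 0, 0], -0.5],
    [[0, 0, -0.003], [0, 0, 0], -0.5],
    [[0, 0, -0.003], [0, 0, 0], -0.5],
    [[0, 0, -0.003], [0, 0, 0], -0.5],
    [[0, 0, -0.2], [0, 0, 0], -0.6],
    [[0, 0, -0.5], [0, 0, 0], -0.6],
    [[-0.5, 0, -0.8], [0, 0.17, 0], -0.6],
    [[-0.6, 0, -0.8], [0, 0.17, 0], -0.6],
    [[-0.6, 0, -0.8], [0, 0.17, 0], -0.6],
  ],
)

```text
t: 10.75
position: [0.5545, 0.1178, 0.174]
eef_rot: [[-0.158, 0.987, 0.007], [0.987, 0.158, -0.001], [-0.002, 0.007, -1.0]]
wrist_force: [1.3, 1.3, 0.6]
opening: 0.8
grip_force: 0.0
```

```bash
cat > meas.py <<'E'
from h import *
import sys
im,d,P,hsv=wrist_t(sys.argv[1])
print(observe()["position"],observe()["opening"],observe()["wrist_force"])
X=np.array([np.cos(np.radians(99.33)),np.sin(np.radians(99.33))])
q=P[...,:2]-[.5386,.1999]; tx=q@X*1000; ty=q@np.array([-X[1],X[0]])*1000; z=P[...,2]*1000
for x0 in range(-60,140,4):
    s=(abs(tx-x0)<1)&(abs(ty-1)<10)&(d>0)
    if s.sum(): print(x0,np.median(z[s]).round(1),end=" | ")
m=(z>29)&(z<60)&(abs(ty)<40)&(abs(tx)<140)&(hsv[...,2]<200)&(hsv[...,1]>130)
for x0 in range(-40,100,10):
    s=m&(abs(tx-x0)<3); 
    if s.sum()>50: print("\n",x0,np.percentile(ty[s],[2,98]).round(1),end="")
E
python3 meas.py pics/w5.png
```

```text
[0.55282417 0.11944548 0.17156576] 0.8027934849734969 [-0.53676416 -0.03945319  0.60916268]
-60 270.5 | -56 269.0 | -52 49.2 | -48 48.9 | -44 48.3 | -40 48.0 | -36 47.3 | -32 47.1 | -28 46.5 | -24 46.2 | -20 45.5 | -16 45.1 | -12 44.7 | -8 44.1 | -4 43.7 | 0 43.1 | 4 42.5 | 8 42.2 | 12 41.6 | 16 41.4 | 20 40.8 | 24 40.2 | 28 40.0 | 32 31.8 | 36 31.8 | 40 31.6 | 44 31.6 | 48 31.7 | 52 31.6 | 56 31.4 | 60 31.9 | 64 31.7 | 68 31.9 | 
 -40 [-25.3  25.5]
 -30 [-25.2  25.3]
 -20 [-25.2  25. ]
 -10 [-25.1  24.9]
 0 [-25.1  24.7]
 10 [-25.1  24.3]
 20 [-24.2  24.1]
 30 [-19.5  20.3]
```

View pics/w5.png

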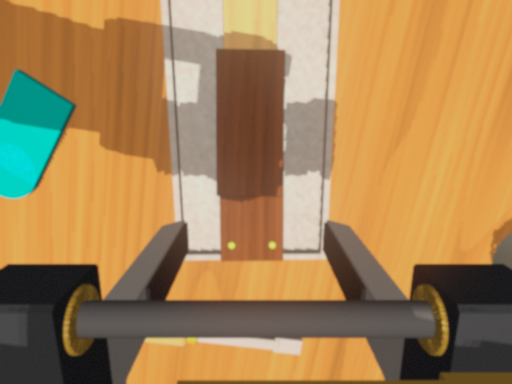

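```bash
cat > fine.py <<'E'
from h import *
import sys
lo,hi,st=map(float,sys.argv[1:4])
im,d,P,hsv=wrist_t()
X=np.array([np.cos(np.radians(99.33)),np.sin(np.radians(99.33))])
q=P[...,:2]-[.5386,.1999]; tx=q@X*1000; ty=q@np.array([-X[1],X[0]])*1000; z=P[...,2]*1000
for y0 in (-15,0,15):
    print("ty",y0,end=": ")
    for x0 in np.arange(lo,hi,st):
        s=(abs(tx-x0)<.6)&(abs(ty-y0)<4)&(d>0)
        if s.sum(): print(x0,np.median(z[s]).round(1),end=" | ")
    print()
m=(d>0)&(z>35)&(z<60)&(abs(ty)<20)&(tx>-45)&(tx<hi-5)
A=np.c_[tx[m],ty[m],np.ones(m.sum())]; print(np.linalg.lstsq(A,z[m],rcond=None)[0])
E
python3 fine.py 20 36 1; python3 - <<'E'
from h import *
print(avg(4)[0])
E
```

```text
ty -15: 20.0 40.9 | 21.0 41.0 | 22.0 40.8 | 23.0 40.0 | 24.0 40.1 | 25.0 40.2 | 26.0 40.4 | 27.0 39.9 | 28.0 39.9 | 29.0 39.3 | 30.0 38.5 | 31.0 31.5 | 32.0 31.5 | 33.0 31.8 | 34.0 31.5 | 35.0 31.5 | 
ty 0: 20.0 40.4 | 21.0 40.5 | 22.0 40.8 | 23.0 40.3 | 24.0 40.0 | 25.0 40.3 | 26.0 40.1 | 27.0 40.0 | 28.0 40.1 | 29.0 39.7 | 30.0 38.9 | 32.0 31.7 | 33.0 31.9 | 34.0 31.9 | 35.0 31.9 | 
ty 15: 20.0 40.9 | 21.0 40.8 | 22.0 40.7 | 23.0 40.4 | 24.0 40.7 | 25.0 40.5 | 26.0 40.1 | 27.0 39.8 | 28.0 40.3 | 29.0 39.8 | 30.0 39.4 | 32.0 32.0 | 33.0 31.5 | 34.0 31.7 | 35.0 31.6 | 
[-1.17623490e-01 -8.29602337e-04  4.31838530e+01]
[0.5500988  0.12198117 0.16781281]
```

```bash
python3 - <<'E'
from h import *
print(plan2([.535,.2177,.070],Rt(99.33,0),2))
E
```

```text
pos [0.5502 0.1223 0.1678] std [0.0001 0.     0.0001] F [ 0.34 -0.15  0.13]
(array([0.644, 0.007, 0.652]), array([-0.005, -0.001,  0.003]))
```

Request:
servo_tool(
  increments=[
    [[0.3, 0.007, 0.1], [0, 0, 0], 1],
    [[0.6, 0.007, 0.2], [0, 0, 0], 1],
    [[0.644, 0.007, 0.4], [0, 0, 0], 1],
    [[0.644, 0.007, 0.6], [0, 0, 0], 1],
    [[0.644, 0.007, 0.65], [0, 0, 0], 1],
    [[0.644, 0.007, 0.65], [0, 0, 0], 1],
    [[0.644, 0.007, 0.65], [0, 0, 0], 1],
    [[0.644, 0.007, 0.65], [0, 0, 0], 1],
  ],
)

```text
t: 11.95
position: [0.5376, 0.2169, 0.0735]
eef_rot: [[-0.162, 0.987, 0.002], [0.987, 0.162, 0.0], [0.0, 0.002, -1.0]]
wrist_force: [-0.6, -0.1, 0.4]
opening: 0.157
grip_force: 0.0
```

Request:
servo_tool(
  increments=[
    [[0, 0, 0.02], [0, 0, 0], 1],
    [[0, 0, 0.04], [0, 0, 0], 1],
    [[0, 0, 0.055], [0, 0, 0], 1],
    [[0, 0, 0.055], [0, 0, 0], 1],
  ],
)

```text
t: 12.35
position: [0.5359, 0.2167, 0.063]
eef_rot: [[-0.163, 0.987, -0.002], [0.987, 0.163, -0.0], [-0.0, -0.002, -1.0]]
wrist_force: [-0.6, -0.5, -1.1]
opening: 0.01
grip_force: 0.0
```

Request:
servo_tool(
  increments=[
    [[0, 0, 0.01], [0, 0, 0], 1],
    [[0, 0, 0.02], [0, 0, 0], 1],
    [[0, 0, 0.02], [0, 0, 0], 1],
  ],
)

```text
t: 12.65
position: [0.5364, 0.2168, 0.0606]
eef_rot: [[-0.163, 0.987, -0.001], [0.987, 0.163, -0.0], [-0.0, -0.001, -1.0]]
wrist_force: [-0.7, 0.1, 0.4]
opening: 0.004
grip_force: 0.6
```

Request:
servo_tool(
  increments=[
    [[0, 0, 0.007], [0, 0, 0], 1],
    [[0, 0, 0.014], [0, 0, 0], 1],
    [[0, 0, 0.014], [0, 0, 0], 1],
  ],
)

```text
t: 12.95
position: [0.5365, 0.2169, 0.0601]
eef_rot: [[-0.163, 0.987, -0.002], [0.987, 0.163, -0.001], [-0.0, -0.002, -1.0]]
wrist_force: [-5.6, -1.2, 12.2]
opening: 0.001
grip_force: 5.9
```

Request:
servo_tool(
  increments=[
    [[0, 0, 0.007], [0, 0, 0], 1],
    [[0, 0, 0.014], [0, 0, 0], 1],
    [[0, 0, 0.014], [0, 0, 0], 1],
  ],
)

```text
t: 13.25
position: [0.5367, 0.2169, 0.0598]
eef_rot: [[-0.163, 0.987, -0.002], [0.987, 0.163, -0.001], [-0.001, -0.003, -1.0]]
wrist_force: [-11.0, -2.7, 23.0]
opening: 0.005
grip_force: 11.4
```

```bash
python3 - <<'E'
from h import *
print(avg(2),observe()["torque"])
E
```

```text
(array([0.53669526, 0.21690849, 0.05974669]), array([[-1.63280358e-01,  9.86576823e-01, -2.38665122e-03],
       [ 9.86579505e-01,  1.63278287e-01, -1.03988388e-03],
       [-6.36237010e-04, -2.52441379e-03, -9.99996611e-01]]), array([-10.12859934,  -1.82272303,  22.80281756]), array([5.28027374e-06, 1.10518991e-05, 9.64086360e-07])) [-0.84983437  2.07836693 -0.08984911]
```

Request:
servo_tool(
  increments=[
    [[0, 0, -0.08], [0, 0, 0], 1],
    [[0.1, 0, -0.1], [0, 0, 0], 1],
    [[0.19, -0.005, -0.1], [0, 0, 0], 1],
    [[0.19, -0.005, -0.1], [0, 0, 0], 1],
    [[0.19, -0.005, 0.0], [0, 0, 0], 1],
    [[0.19, -0.005, 0.025], [0, 0, 0], 1],
    [[0.19, -0.005, 0.025], [0, 0, 0], 1],
  ],
)

```text
t: 14.05
position: [0.5299, 0.2444, 0.0509]
eef_rot: [[-0.163, 0.987, -0.004], [0.987, 0.163, -0.001], [-0.0, -0.004, -1.0]]
wrist_force: [-0.8, -0.6, -0.3]
opening: 0.008
grip_force: 0.0
```

```bash
cat > tpos.py <<'E'
from h import *
p,R,f,s=avg(2); X=np.array([np.cos(np.radians(99.33)),np.sin(np.radians(99.33))]); q=(p[:2]-[.5386,.1999])*1000
print("tx",(q@X).round(2),"ty",(q@[-X[1],X[0]]).round(2),"z",p[2].round(4),"F along X",(f[:2]@X).round(2),"Fz",f[2].round(2),f.round(1),observe()["opening"])
print(R.round(3).tolist())
E
python3 tpos.py
```

```text
tx 45.24 ty 1.03 z 0.0512 F along X 0.35 Fz 0.06 [0.3 0.4 0.1] 0.002883363927451619
[[-0.162, 0.987, -0.003], [0.987, 0.162, -0.001], [-0.0, -0.003, -1.0]]
```

Request:
servo_tool(
  increments=[
    [[-0.02, 0, -0.004], [0, 0, 0], 1],
    [[-0.04, 0, -0.006], [0, 0, 0], 1],
    [[-0.04, 0, -0.006], [0, 0, 0], 1],
  ],
)

```text
t: 14.45
position: [0.5319, 0.2384, 0.0534]
eef_rot: [[-0.162, 0.987, -0.001], [0.987, 0.162, -0.0], [-0.0, -0.001, -1.0]]
wrist_force: [0.5, -0.3, 1.2]
opening: 0.006
grip_force: 0.0
```

Request:
servo_tool(
  increments=[
    [[-0.01, 0, 0], [0, 0, 0], 1],
    [[-0.013, 0, 0], [0, 0, 0], 1],
    [[-0.013, 0, 0], [0, 0, 0], 1],
  ],
)

```text
t: 14.75
position: [0.5322, 0.2371, 0.0535]
eef_rot: [[-0.163, 0.987, -0.001], [0.987, 0.163, 0.0], [0.0, -0.001, -1.0]]
wrist_force: [-0.5, 1.3, 0.7]
opening: -0.001
grip_force: 0.4
```

```bash
python3 tpos.py
```

```text
tx 37.71 ty 0.35 z 0.0535 F along X 1.08 Fz 0.34 [-0.2  1.1  0.3] 0.0034906350817177816
[[-0.163, 0.987, -0.001], [0.987, 0.163, -0.0], [0.0, -0.001, -1.0]]
```

Request:
servo_tool(
  increments=[
    [[-0.005, 0, 0], [0, 0, 0], 1],
    [[-0.009, 0, 0], [0, 0, 0], 1],
    [[-0.009, 0, 0], [0, 0, 0], 1],
  ],
)

```text
t: 15.15
position: [0.5322, 0.2365, 0.0535]
eef_rot: [[-0.162, 0.987, -0.002], [0.987, 0.162, 0.002], [0.002, -0.001, -1.0]]
wrist_force: [-1.1, 4.6, 0.7]
opening: 0.008
grip_force: 2.7
```

```bash
python3 tpos.py
```

```text
tx 37.17 ty 0.39 z 0.0535 F along X 5.11 Fz 1.28 [-1.8  4.9  1.3] 0.007848306411459621
[[-0.162, 0.987, -0.002], [0.987, 0.162, 0.002], [0.002, -0.001, -1.0]]
```

Request:
servo_tool(
  increments=[
    [[-0.005, 0, 0], [0, 0, 0], 1],
    [[-0.01, 0, 0], [0, 0, 0], 1],
    [[-0.01, 0, 0], [0, 0, 0], 1],
  ],
)

```text
t: 15.55
position: [0.5322, 0.2362, 0.0536]
eef_rot: [[-0.162, 0.987, -0.002], [0.987, 0.162, 0.004], [0.004, -0.001, -1.0]]
wrist_force: [-1.1, 8.8, 1.2]
opening: 0.006
grip_force: 4.8
```

```bash
python3 tpos.py
```

```text
tx 36.82 ty 0.42 z 0.0536 F along X 8.78 Fz 0.51 [-1.7  8.6  0.5] 0.005124252362097555
[[-0.162, 0.987, -0.002], [0.987, 0.162, 0.004], [0.004, -0.001, -1.0]]
```

Request:
servo_tool(
  increments=[
    [[0.08, 0, 0], [0, 0, 0], 1],
    [[0.08, 0, -0.3], [0, 0, 0], 1],
    [[-0.2, 0, -0.6], [0, 0, 0], 0],
    [[-0.5, 0, -0.8], [0, 0, 0], -0.6],
    [[-0.7, 0, -0.8], [0, 0, 0], -0.6],
    [[-0.7, 0, -0.8], [0, 0, 0], -0.6],
    [[-0.7, 0, -0.8], [0, 0, 0], -0.6],
    [[-0.7, 0, -0.8], [0, 0, 0], -0.6],
  ],
)

```text
t: 16.45
position: [0.5491, 0.1313, 0.1724]
eef_rot: [[-0.164, 0.987, -0.003], [0.987, 0.164, -0.001], [-0.0, -0.003, -1.0]]
wrist_force: [0.0, -0.4, 0.5]
opening: 0.48
grip_force: 0.0
```

```bash
python3 tpos.py; python3 fine.py 22 36 1; python3 meas.py pics/w6.png; python3 - <<'E'
import cv2
im=cv2.imread('pics/w6.png'); cv2.imwrite('pics/w6c.png',cv2.resize(im[0:260,170:340],None,fx=3,fy=2.3,interpolation=cv2.INTER_CUBIC)[:598])
E
```

```text
tx -69.11 ty 0.76 z 0.1723 F along X -0.41 Fz -0.18 [ 0.2 -0.4 -0.2] 0.5661891574315904
[[-0.164, 0.986, -0.003], [0.986, 0.164, -0.001], [0.0, -0.003, -1.0]]
ty -15: 22.0 38.8 | 23.0 38.3 | 24.0 38.3 | 25.0 38.6 | 26.0 38.2 | 27.0 37.8 | 28.0 37.4 | 29.0 31.6 | 30.0 31.9 | 31.0 32.3 | 32.0 31.6 | 33.0 31.5 | 34.0 31.6 | 35.0 31.6 | 
ty 0: 22.0 38.3 | 23.0 38.2 | 24.0 38.4 | 25.0 38.1 | 26.0 37.9 | 27.0 37.8 | 28.0 37.2 | 29.0 31.4 | 30.0 32.3 | 31.0 31.9 | 32.0 31.7 | 33.0 31.4 | 34.0 31.8 | 35.0 31.9 | 
ty 15: 22.0 38.5 | 23.0 38.5 | 24.0 38.0 | 25.0 38.6 | 26.0 38.5 | 27.0 38.2 | 28.0 37.5 | 29.0 31.7 | 30.0 31.7 | 31.0 31.8 | 32.0 31.7 | 33.0 31.8 | 34.0 32.1 | 35.0 31.6 | 
[-1.35265073e-01  6.91215228e-04  4.16600490e+01]
[0.5492863  0.13149757 0.17260566] 0.647568648376018 [ 1.02231932 -0.01374013 -0.10452979]
-60 49.7 | -56 49.2 | -52 49.1 | -48 267.7 | -44 269.2 | -40 266.1 | -36 46.8 | -32 46.0 | -28 45.5 | -24 45.1 | -20 44.3 | -16 43.9 | -12 43.3 | -8 42.7 | -4 42.2 | 0 41.7 | 4 41.0 | 8 40.3 | 12 40.0 | 16 39.4 | 20 39.1 | 24 38.3 | 28 38.0 | 32 31.9 | 36 31.9 | 40 31.6 | 44 31.8 | 48 31.8 | 52 31.7 | 56 31.8 | 60 31.6 | 64 31.7 | 68 31.8 | 72 31.6 | 80 7.8 | 84 6.8 | 88 6.5 | 
 -40 [-25.9  24.5]
 -30 [-25.8  24.4]
 -20 [-26.4  24.3]
 -10 [-26.4  24.3]
 0 [-26.2  24.1]
 10 [-26.   24.1]
 20 [-25.4  24. ]
 30 [-17.9  18.4]
 40 [-12.1  16.1]
```

View pics/w6c.png

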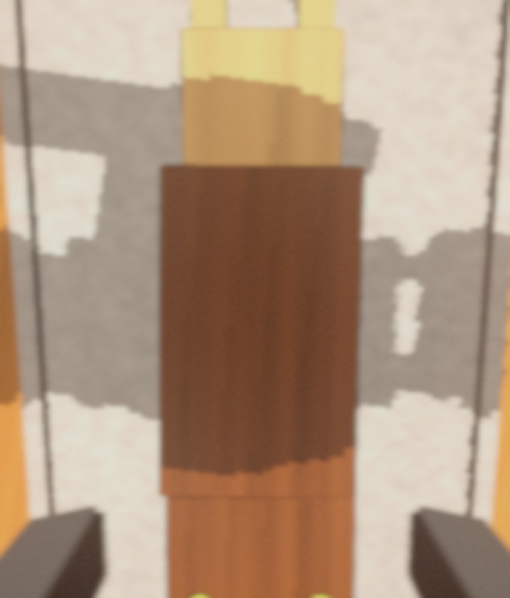

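Request:
servo_tool(
  increments=[
    [[-0.3, 0.05, 0], [0, 0, -0.1], -1],
    [[-0.6, 0.1, 0], [0, 0, -0.1], -1],
    [[-0.9, 0.1, 0], [0, 0, -0.1], -1],
    [[-1, 0.1, 0], [0, 0, -0.1], -1],
  ],
)

```text
t: 17.05
position: [0.5896, -0.0177, 0.1732]
eef_rot: [[-0.237, 0.971, -0.002], [0.971, 0.237, -0.001], [-0.001, -0.002, -1.0]]
wrist_force: [0.4, 0.4, 0.1]
opening: 0.981
grip_force: 0.0
```

Request:
servo_tool(
  increments=[
    [[-0.3, 0.05, 0], [0, 0, 0], -1],
    [[-0.6, 0.1, 0], [0, 0, 0], -1],
    [[-0.9, 0.1, 0], [0, 0, 0], -1],
    [[-1, 0.1, 0.2], [0, 0, 0], -1],
    [[-1, 0.1, 0.4], [0, 0, 0], -1],
  ],
)

```text
t: 17.55
position: [0.6408, -0.1589, 0.1134]
eef_rot: [[-0.238, 0.971, 0.001], [0.971, 0.238, -0.001], [-0.002, 0.001, -1.0]]
wrist_force: [0.7, -0.2, -0.8]
opening: 1.002
grip_force: 0.0
```

```bash
python3 - <<'E'
from h import *
print(plan2([.6307,-.2157,.050],Rt(103.9,0),3))
E
```

```text
pos [ 0.6369 -0.1556  0.1082] std [0.0007 0.0004 0.0018] F [-1.07  1.01 -1.04]
(array([-0.381, -0.133,  0.387]), array([-0.01 , -0.007, -0.001]))
```

Request:
servo_tool(
  increments=[
    [[-0.2, -0.133, 0], [-0.01, 0, 0], -1],
    [[-0.381, -0.133, 0.1], [-0.01, 0, 0], -1],
    [[-0.381, -0.133, 0.25], [-0.01, 0, 0], -1],
    [[-0.381, -0.133, 0.36], [-0.01, 0, 0], -1],
    [[-0.381, -0.133, 0.36], [-0.01, 0, 0], -1],
    [[-0.381, -0.133, 0.36], [-0.01, 0, 0], -1],
    [[-0.381, -0.133, 0.36], [-0.01, 0, 0], -1],
  ],
)

```text
t: 18.4
position: [0.6348, -0.217, 0.061]
eef_rot: [[-0.241, 0.971, 0.008], [0.971, 0.241, 0.001], [-0.001, 0.008, -1.0]]
wrist_force: [0.3, 0.3, 0.0]
opening: 1.0
grip_force: 0.0
```

```bash
python3 - <<'E'
from h import *
print(plan2([.6307,-.2157,.024],Rt(103.9,0),3))
E
```

```text
pos [ 0.6346 -0.2172  0.0608] std [0.0001 0.0001 0.0002] F [ 0.22 -0.21 -0.46]
(array([ 0.017, -0.025,  0.245]), array([0.01 , 0.002, 0.   ]))
```

Request:
servo_tool(
  increments=[
    [[0.017, -0.025, 0.12], [0.01, 0, 0], -1],
    [[0.017, -0.025, 0.23], [0.01, 0, 0], -1],
    [[0.017, -0.025, 0.23], [0.01, 0, 0], -1],
    [[0.017, -0.025, 0.23], [0.01, 0, 0], -1],
  ],
)

```text
t: 18.95
position: [0.6288, -0.2152, 0.0232]
eef_rot: [[-0.24, 0.971, -0.004], [0.971, 0.24, 0.001], [0.002, -0.003, -1.0]]
wrist_force: [-0.5, -1.0, -0.6]
opening: 0.997
grip_force: 0.0
```

Request:
servo_tool(
  increments=[
    [[0, 0, 0], [0, 0, 0], 1],
    [[0, 0, 0], [0, 0, 0], 1],
    [[0, 0, 0], [0, 0, 0], 1],
    [[0, 0, 0], [0, 0, 0], 1],
    [[0, 0, 0], [0, 0, 0], 1],
    [[0, 0, 0], [0, 0, 0], 1],
    [[0, 0, 0], [0, 0, 0], 1],
    [[0, 0, 0], [0, 0, 0], 1],
  ],
  newtons=25,
)

```text
t: 19.75
position: [0.6299, -0.2157, 0.0251]
eef_rot: [[-0.24, 0.971, -0.001], [0.971, 0.24, -0.0], [-0.0, -0.001, -1.0]]
wrist_force: [0.4, 0.7, 1.5]
opening: 0.592
grip_force: 25.0
```

```bash
python3 - <<'E'
from h import *
print(avg(2)[0],observe()["grip_force"],observe()["opening"])
E
```

```text
[ 0.62984714 -0.2157346   0.02504371] 24.974338710308075 0.5910964850305614
```

Gripped at the same height as the first. Lift and travel.

Request:
servo_tool(
  increments=[
    [[0, 0, -0.2], [0, 0, 0], 1],
    [[0, 0, -0.5], [0, 0, 0], 1],
    [[0.3, 0, -0.7], [0, 0, 0.1], 1],
    [[0.6, 0, -0.7], [0, 0, 0.1], 1],
    [[0.9, 0, -0.7], [0, 0, 0.1], 1],
    [[1, 0, -0.7], [0, 0, 0.1], 1],
    [[1, 0, -0.7], [0, 0, 0.1], 1],
  ],
)

```text
t: 20.55
position: [0.5932, -0.0682, 0.1294]
eef_rot: [[-0.166, 0.986, -0.003], [0.986, 0.166, -0.0], [0.0, -0.002, -1.0]]
wrist_force: [0.4, -1.2, -0.4]
opening: 0.588
grip_force: 25.0
```

```bash
python3 - <<'E'
from h import *
o=observe();print(o["position"],o["opening"],o["grip_force"])
im,d,P,hsv=wrist_t()
R=np.array(o["eef_rot"]); Q=(P-o["position"])@R*1000
m=(abs(Q[...,0]-10)<90)&(abs(Q[...,1])<40)&(abs(Q[...,2]+4)<15)&(d>0)&(hsv[...,0]<20)&(hsv[...,1]>100)
q=Q[m]; print(m.sum(),"x max",np.percentile(q[:,0],[0.5,50,99.5]))
s=q[(q[:,0]>26)&(q[:,0]<31)];print(np.percentile(s[:,1],[1,99]),np.median(s[:,2]))
s=q[(q[:,0]<-10)&(q[:,0]>-25)]; print(np.median(s[:,2]))
tx=30; 
y=.1999+.0325*.987
print(plan2([.535,.20,.12],Rt(99.33,0),2))
E
```

```text
[ 0.59317702 -0.06823767  0.12940437] 0.5878438367084231 24.97588187456131
17818 x max [-74.49123212  -2.21897636  34.74103858]
[-26.41446546  28.22149263] -3.6129650131047635
-3.581100884348663
pos [ 0.5942 -0.0711  0.1297] std [0.0001 0.0003 0.    ] F [-0.22  0.12 -0.11]
(array([ 1.847, -0.096,  0.064]), array([-0.002,  0.001,  0.   ]))
```

Request:
servo_tool(
  increments=[
    [[0.3, -0.05, 0], [0, 0, 0], 1],
    [[0.6, -0.05, 0], [0, 0, 0], 1],
    [[0.9, -0.05, 0], [0, 0, 0], 1],
    [[1, -0.05, 0], [0, 0, 0], 1],
    [[1, -0.05, 0], [0, 0, 0], 1],
  ],
)

```text
t: 21.2
position: [0.5624, 0.077, 0.1297]
eef_rot: [[-0.164, 0.986, -0.002], [0.986, 0.164, -0.001], [-0.0, -0.002, -1.0]]
wrist_force: [-0.3, -0.5, -0.6]
opening: 0.591
grip_force: 25.0
```

Request:
servo_tool(
  increments=[
    [[0.3, -0.02, 0], [0, -0.1, 0], 1],
    [[0.6, -0.03, 0], [0, -0.17, 0], 1],
    [[0.9, -0.04, 0.1], [0, -0.17, 0], 1],
    [[1, -0.04, 0.2], [0, -0.17, 0], 1],
    [[1, -0.04, 0.2], [0, -0.17, 0], 1],
    [[1, -0.04, 0.2], [0, -0.17, 0], 1],
    [[1, -0.04, 0.2], [0, -0.17, 0], 1],
  ],
)

```text
t: 21.9
position: [0.533, 0.2218, 0.1005]
eef_rot: [[-0.159, 0.987, 0.021], [0.978, 0.16, -0.132], [-0.134, -0.001, -0.991]]
wrist_force: [-0.2, 0.2, -0.2]
opening: 0.592
grip_force: 25.0
```

```bash
python3 - <<'E'
from h import *
print(plan2([.5291,.2539,.0387+.025],Rt(99.33),4))
o=observe();im,d,P,hsv=wrist_t()
R=np.array(o["eef_rot"]); Q=(P-o["position"])@R*1000
m=(abs(Q[...,0]-10)<90)&(abs(Q[...,1])<28)&(abs(Q[...,2]+4)<6)&(d>0)&(hsv[...,0]<20)&(hsv[...,1]>100)
print("head",np.percentile(Q[m][:,0],99.5))
E
```

```text
pos [0.5328 0.2224 0.1006] std [0.0002 0.0003 0.0001] F [ 0.12  0.1  -0.78]
(array([0.242, 0.01 , 0.216]), array([-0.001, -0.   , -0.002]))
head 34.658977978725595
```

Request:
servo_tool(
  increments=[
    [[0.15, 0.01, 0], [0, 0, 0], 1],
    [[0.242, 0.01, 0.1], [0, 0, 0], 1],
    [[0.242, 0.01, 0.2], [0, 0, 0], 1],
    [[0.242, 0.01, 0.216], [0, 0, 0], 1],
    [[0.242, 0.01, 0.216], [0, 0, 0], 1],
    [[0.242, 0.01, 0.216], [0, 0, 0], 1],
  ],
)

```text
t: 22.75
position: [0.5285, 0.2548, 0.0634]
eef_rot: [[-0.161, 0.987, 0.021], [0.978, 0.162, -0.131], [-0.133, -0.001, -0.991]]
wrist_force: [0.1, -0.4, -0.1]
opening: 0.595
grip_force: 25.0
```

```bash
python3 - <<'E'
from h import *
print(plan2([.5291,.2539,.0387+.012],Rt(99.33),4))
E
python3 tpos.py
```

```text
pos [0.5286 0.2551 0.0637] std [0.0001 0.0001 0.0001] F [-0.   -0.58 -0.27]
(array([0.003, 0.002, 0.087]), array([-0.   , -0.001,  0.   ]))
tx 56.24 ty 1.16 z 0.0634 F along X 0.09 Fz -0.64 [-0.3  0.  -0.6] 0.5925630734076027
[[-0.161, 0.987, 0.021], [0.978, 0.163, -0.131], [-0.133, -0.001, -0.991]]
```

Request:
servo_tool(
  increments=[
    [[0.003, 0.003, 0.04], [0, 0, 0], 1],
    [[0.003, 0.003, 0.087], [0, 0, 0], 1],
    [[0.003, 0.003, 0.087], [0, 0, 0], 1],
    [[0.003, 0.003, 0.087], [0, 0, 0], 1],
  ],
)

```text
t: 23.45
position: [0.5282, 0.2539, 0.0493]
eef_rot: [[-0.162, 0.987, 0.019], [0.978, 0.163, -0.132], [-0.133, -0.003, -0.991]]
wrist_force: [0.0, 0.3, -1.4]
opening: 0.589
grip_force: 25.0
```

```bash
python3 - <<'E'
from h import *
print(plan2([.5291,.2539,.0387],Rt(99.33),4))
E
```

```text
pos [0.5287 0.2541 0.0499] std [0.0001 0.     0.0002] F [-0.26 -0.15 -0.44]
(array([0.008, 0.003, 0.074]), array([-0.002, -0.001,  0.001]))
```

Request:
servo_tool(
  increments=[
    [[0.003, 0.003, 0.025], [0, 0, 0], 1],
    [[0.006, 0.003, 0.05], [0, 0, 0], 1],
    [[0.006, 0.003, 0.06], [0, 0, 0], 1],
    [[0.006, 0.003, 0.06], [0, 0, 0], 1],
  ],
)

```text
t: 24.05
position: [0.5288, 0.2536, 0.0404]
eef_rot: [[-0.162, 0.987, 0.019], [0.978, 0.163, -0.132], [-0.133, -0.002, -0.991]]
wrist_force: [0.4, 0.1, -0.7]
opening: 0.592
grip_force: 25.0
```

Request:
servo_tool(
  increments=[
    [[0.001, 0, 0.008], [0, 0, 0], 1],
    [[0.002, 0, 0.014], [0, 0, 0], 1],
    [[0.002, 0, 0.014], [0, 0, 0], 1],
  ],
)

```text
t: 24.35
position: [0.5293, 0.2536, 0.0388]
eef_rot: [[-0.161, 0.987, 0.021], [0.978, 0.163, -0.132], [-0.134, -0.001, -0.991]]
wrist_force: [0.6, -0.8, 0.4]
opening: 0.596
grip_force: 25.0
```

```bash
python3 tpos.py
```

```text
tx 54.52 ty 0.46 z 0.0388 F along X -2.05 Fz -0.16 [ 0.7 -2.  -0.2] 0.5919353739131631
[[-0.161, 0.987, 0.021], [0.978, 0.163, -0.132], [-0.133, -0.001, -0.991]]
```

Deeper than before, no contact yet; a bit more, to light contact.

Request:
servo_tool(
  increments=[
    [[0, 0, 0.004], [0, 0, 0], 1],
    [[0.001, 0, 0.007], [0, 0, 0], 1],
    [[0.001, 0, 0.007], [0, 0, 0], 1],
  ],
)

```text
t: 24.75
position: [0.5293, 0.2536, 0.0386]
eef_rot: [[-0.162, 0.987, 0.02], [0.978, 0.163, -0.132], [-0.134, -0.002, -0.991]]
wrist_force: [-2.0, -3.2, 6.7]
opening: 0.596
grip_force: 25.0
```

Contact at home height. Release and check.

Request:
servo_tool(
  increments=[
    [[0, 0, -0.004], [0, 0, 0], 1],
    [[0, 0, -0.004], [0, 0, 0], -0.5],
    [[0, 0, -0.004], [0, 0, 0], -0.5],
    [[0, 0, -0.004], [0, 0, 0], -0.5],
    [[0, 0, -0.004], [0, 0, 0], -0.5],
    [[0, 0, -0.2], [0, 0, 0], -0.6],
    [[0, 0, -0.5], [0, 0, 0], -0.6],
    [[-0.4, 0, -0.8], [0, 0.17, 0], -0.6],
    [[-0.6, 0, -0.8], [0, 0.17, 0], -0.6],
    [[-0.6, 0, -0.8], [0, 0.17, 0], -0.6],
  ],
)

```text
t: 25.75
position: [0.5443, 0.1784, 0.1729]
eef_rot: [[-0.158, 0.987, 0.006], [0.987, 0.158, -0.0], [-0.001, 0.006, -1.0]]
wrist_force: [0.6, 0.3, 0.0]
opening: 0.802
grip_force: 0.0
```

```bash
python3 tpos.py; python3 fine.py 80 96 1; python3 meas.py pics/w7.png
```

```text
tx -19.85 ty -0.43 z 0.17 F along X 0.09 Fz -0.45 [-0.3  0.  -0.4] 0.7971229422732449
[[-0.16, 0.987, 0.001], [0.987, 0.16, 0.0], [0.0, 0.001, -1.0]]
ty -15: 80.0 39.1 | 81.0 39.1 | 82.0 39.0 | 83.0 38.6 | 84.0 38.6 | 85.0 37.7 | 86.0 38.2 | 87.0 38.3 | 88.0 38.0 | 89.0 36.9 | 90.0 31.8 | 91.0 31.4 | 92.0 31.9 | 93.0 32.1 | 94.0 31.9 | 95.0 32.1 | 
ty 0: 80.0 39.0 | 81.0 38.4 | 82.0 38.3 | 83.0 38.5 | 84.0 38.3 | 85.0 38.1 | 86.0 38.0 | 87.0 37.9 | 88.0 37.7 | 89.0 34.2 | 90.0 31.7 | 91.0 31.5 | 92.0 31.6 | 93.0 31.7 | 94.0 31.6 | 95.0 31.5 | 
ty 15: 80.0 39.2 | 81.0 38.9 | 82.0 38.1 | 83.0 38.7 | 84.0 38.8 | 85.0 38.1 | 86.0 38.2 | 87.0 37.6 | 88.0 37.6 | 90.0 31.9 | 91.0 31.5 | 92.0 31.6 | 93.0 31.7 | 94.0 31.6 | 95.0 31.8 | 
[-9.83505507e-02 -4.58048590e-03  4.79702132e+01]
[0.5402887  0.18220409 0.16737171] 0.802902486728767 [-0.28447712  1.3130553  -0.19114879]
-60 49.8 | -56 49.1 | -52 48.7 | -48 48.2 | -44 47.7 | -40 47.0 | -36 46.5 | -32 45.8 | -28 53.4 | -24 53.1 | -20 52.5 | -16 51.9 | -12 51.1 | -8 50.8 | -4 50.4 | 0 273.0 | 4 264.2 | 8 264.3 | 12 48.2 | 16 47.5 | 20 46.9 | 24 46.4 | 28 46.0 | 32 45.4 | 36 45.0 | 40 44.2 | 44 43.9 | 48 43.1 | 52 42.8 | 56 41.9 | 60 41.5 | 64 41.0 | 68 40.6 | 72 40.0 | 76 39.6 | 80 38.8 | 84 38.3 | 88 38.1 | 92 31.7 | 96 31.5 | 100 31.8 | 104 31.8 | 108 31.4 | 112 31.7 | 116 31.6 | 120 31.7 | 124 31.7 | 128 30.1 | 136 6.8 | 
 -40 [-25.8  25.2]
 -30 [-26.4  25. ]
 -20 [-25.6  24.1]
 -10 [-24.9  23.4]
 0 [-27.1  24.1]
 10 [-27.1  24. ]
 20 [-26.2  24.6]
 30 [-26.1  24.6]
 40 [-26.   24.5]
 50 [-25.9  24.4]
 60 [-25.7  24.4]
 70 [-24.9  25. ]
 80 [-24.7  24.9]
 90 [-20.7  18.5]
```

View pics/w7.png

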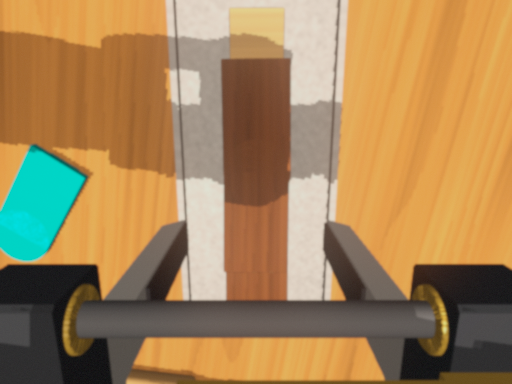

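```bash
python3 -c "
from rig import *
print(hand_in())"
```

```text
the job is handed in; nothing more can be done
None
```

The job is handed in: wrist-camera depth shows both shingles home, nibs in their gaps, parallel to the pinned one and in line with it; the square first sat about 2 mm high, and a push on its head end seated it.

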